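# Seat the ball-footed soldering vise in its cone, groove and flat

## Robot

A 6-joint arm with a two-finger parallel gripper is mounted at the origin on the work surface. World frame = base frame: x ahead of the robot, y to its left, z up, the work surface at z = 0. Lengths are in mm, angles in rad, forces in N, time in s.
With the tool pointing down it reaches from about 275 to 1000 mm from the base axis. Payload 8.4 kg.
Tool frame: the origin (TCP) lies midway between the tips of the shut fingers; the grasp point (between the pads) lies 19 mm behind it; z points along the fingers, y is the line along which they close (so a half turn about z gives the same grasp; the last joint's range is limited). The gripper opens to 85 mm and grips with 20 to 120 N. Pads are 22 mm wide; open, the fingers measure 114 mm over their backs; the gripper's body (76 mm by 85 mm) begins 54 mm behind the grasp point. The pads swing forward as they close: fully open they stand 13 mm farther back than shut.
Start: joints at [1.292, 0.353, 1.633, -0, 1.155, -0.002], TCP at [170.798, 601.212, 231.281] pointing down, gripper open.
Joint ranges: [-2.63, 2.63], [-0.92, 2.1], [0.06, 2.66], [-1.3, 4.44], [0, 2.69], [-3.02, 3.02]. Speed limits (rad/s): [2.22, 2.22, 2.79, 3.14, 3.14, 3.14].

## Interface

Orientations are given as [roll, pitch, yaw] about the fixed x, y, z axes, in that order (R = Rz(yaw) Ry(pitch) Rx(roll)).
In Python, from rig import * gives the robot as it stands.
- The arm moves only by the shell command python3 -m jog 'ROWS' [FORCE]. ROWS is JSON, a list of rows, each an object of numbers: "x", "y", "z": the shift along the tool's x, y, z in cm; "spin": the turn about the tool's z in rad; "grip": the closure, from 0 (fully open) to 1 (shut). In form: [{"x": .., "y": .., "z": .., "spin": .., "grip": ..}, ...]. A call has 1 to 20 rows; each row shifts and turns the commanded pose from where the row before left it, along the tool's axes as they then stand; what a row does not reach is not made up. A row lasts 1/12 s, in which the tool goes at most 41.7 mm and 7.16 degrees, less where a joint would pass 70% of its speed; a pose out of reach is approached as far as the arm can. A call with a gripper value outside its range is refused whole. The fingers move at their own pace and stop on an object; FORCE is the grip in N (left out, the last holds). Time passes only in rows, so rows that do not move let the fingers close. It gives the time, the measured TCP pose, the force, the opening and the grip force at its end, in the units of the state.
- sense(): the state, without advancing time (a new reading comes with each control period).
- grab_frame(name): name is "scene" or "top" or "wrist"; returns a dict with "pixels" (400x640x3 uint8, blue, green, red), "camera_matrix" (3x3 intrinsics, pixels), "k1" (the pictures are not rectified: a ray, as slopes to the right and down, at radius r is drawn at 1 + k1 r^2 times it, then the intrinsics apply), "rvec" (rotation vector, rad) and "tvec" (3), from world to camera coordinates, as OpenCV has them; the wrist camera has in their place "T_tool_cam" (4x4, takes a point from camera to tool coordinates, whose origin is the TCP and whose axes are the flange's). Camera axes: x right, y down, z forward; pixel columns grow to the right and rows downward; lengths in mm; the calibration is good to about 2 mm. A picture is of the moment at which its call begins: read the wrist's pose just before it. There is no depth.
- sign_off(): hands the job in; it is judged then, once.
The state is a dict: "clock": time; "qpos": joint angles; "qvel": joint speeds; "joint_efforts": joint torques, N m; "eef_pos": TCP position; "tcp_rot": TCP orientation; "contact_force": force on the tool from outside, world axes, zero at the start; "wrist_torque": the same for the moment, N m; "opening": opening from 0.0 (shut) to 1.0 (fully open); "grasp_force": force on a finger pad.
Only numpy, scipy, OpenCV 4.12 (cv2) and the standard library are available. Lean on these libraries where they do the work, as an engineer would, in place of code of your own. Each camera call takes 0.05 s, during which the arm holds its last target. There are 200 camera calls.

## Task

Pick up the small vise that stands on the T-shaped plate with three ball feet and set it gently, without dropping it, fully home on the seat plate bolted to the bench: single foot at the end of the T's stem in the cone cup, the other two in the groove and on the flat pad, so that it stands level. Let go of it there, and leave the other vise, the one on the wooden block, where it is.

Things in the scene. Friction and masses are not known exactly. Their poses are not given: they have to be found in the camera images.
- vise_centre (a point): Loose dark green vise, 0.4-0.85 kg, on an aluminium T plate (124 mm crossbar, stem to x=+72), on three 18 mm balls below at (x,y) = (50,0), (-35,45), (-35,-45). Point: middle of the closed jaws, to grasp; 62 mm above the feet's undersides, 30 above the plate, 20 below the jaw tops, connector 10 more. Jaws 36 mm wide in y, x -30 to 30. z up, x to the stem end; screw handle to x=-101.
- nest_home (a point): Point in the air over the fixed seat plate, 83 mm above the bench: where vise_centre is, with the same axes, when the vise is fully home (ball undersides 21 mm above the bench). z up, x towards the cone cup. The seats are slippery: balls let go a few mm off centre slide home.
- nest: Fixed aluminium seat plate, 165 x 150 x 12 mm, origin at its underside below nest_home, same axes. Steel seats at (x,y) mm: cone cup (50,0), 52 wide, 40 mouth; vee groove block (-35,45), 56 long, 40 mouth, pointing at the cone; flat round pad (-35,-45), 44 wide. Slopes 45 degrees. Rims of cup and groove 37 mm, pad 21 mm above the bench.
- block_vise_centre (a point): The other vise, to be left alone: the same vise, but on a plain rectangular wooden block 140 x 85 x 28 mm without feet. Loose, 0.9 kg. Point: middle of its jaws, 58 mm above the bench; x along the vise away from its screw handle, z up.
There are look-alikes about, which are no part of the job. Leave any pink or purple look-alike of the nest alone.

How it is judged (in metres and radians):
On the way:
1. the ball-footed vise is lifted clear of the bench in the gripper (height (world z) of vise_centre above 0.095 m and contact force between the fingers and carrier above 0.5 N), for 0.2 s.
At the end, for the whole second after the job is handed in: The ball-footed vise rests, released and still, home on the seat plate: its centre within 10 mm of the home point sideways and 4 mm in height, its x axis within 10 degrees of the seat plate's with the stem foot in the cone, and level within 4 degrees (horizontal distance between vise_centre and nest_home below 0.01 m and z of vise_centre in the frame of nest_home between -0.004 and 0.004 m and angle between the x axis of vise_centre and the x axis of nest_home, either way round below 0.175 rad and angle between vise_centre's own z axis and vertical below 0.07 rad and linear speed of carrier below 0.02 m/s and angular speed of carrier below 0.2 rad/s); the robot touches nothing.
It fails at once if the ball-footed vise is dropped (falls freely by more than about 20 mm) (linear speed of carrier above 0.65 m/s and contact force between the fingers and carrier below 0.1 N).
It fails at once if the vise on the wooden block is moved by more than 25 mm (distance of block_vise_centre from where it was at the start of the episode above 0.025 m).
It fails at once if the ball-footed vise is tipped over by more than 45 degrees (angle between vise_centre's own z axis and vertical above 0.785 rad).
It also fails if it takes over 35 s, if anything falls off the work surface, if the arm or the gripper's body presses on something with over 40 N, if the wrist force passes 120 N, or if a joint passes its speed limit or range.

## Working session

There is one attempt and no reset: what is moved stays moved. The work goes in short steps, Python scripts to look and compute and a shell command to move; the robot and the scene stay as the last step left them, time stands still between calls to the robot, and variables do not carry over. Pictures are saved under pics/ and viewed, at most 10 in all, crops included, and the job is handed in when it is done.

```bash
mkdir -p pics
python3 - <<'E'
from rig import *
import cv2,pickle
s=sense();print({k:s[k] for k in('clock','eef_pos','tcp_rot','contact_force','opening')})
d={n:grab_frame(n) for n in('scene','top','wrist')}
d['s']=s
pickle.dump(d,open('f0.pkl','wb'))
for n in('scene','top'):cv2.imwrite(f'pics/{n}0.png',d[n]['pixels'])
print(d['top']['k1'],d['top']['camera_matrix'],d['top']['rvec'],d['top']['tvec'],d['wrist']['T_tool_cam'])
E
```

```text
{'clock': 0.0, 'eef_pos': array([170.67275724, 600.72688459, 230.54760835]), 'tcp_rot': array([-3.14014101e+00, -8.73882163e-06,  2.86478537e+00]), 'contact_force': array([-0.73065941,  1.18664885, -0.22466175]), 'opening': 0.9969927836904162}
-0.04977645014413192 [[494.83739831   0.         320.1118321 ]
 [  0.         494.83739831 198.22917184]
 [  0.           0.           1.        ]] [ 2.15326783 -2.11023094  0.14617937] [  41.70737089  425.33427962 1175.18773234] [[ 3.23081521e-04 -9.61537966e-01 -2.74671867e-01  6.79784009e+01]
 [ 9.99999927e-01  2.54045757e-04  2.86912733e-04 -2.04295324e-01]
 [-2.06098263e-04 -2.74671940e-01  9.61537978e-01 -1.41755675e+02]
 [ 0.00000000e+00  0.00000000e+00  0.00000000e+00  1.00000000e+00]]
```

View pics/top0.png

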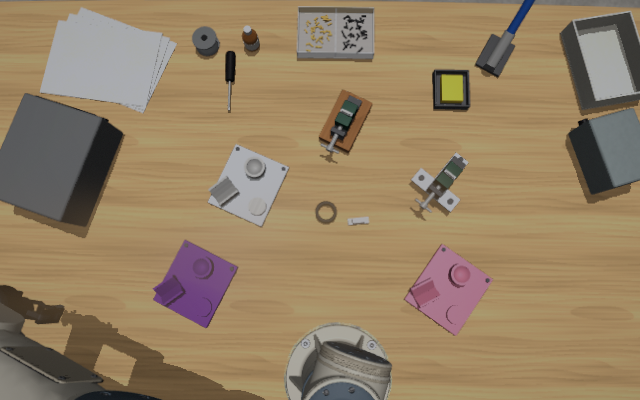

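View pics/scene0.png

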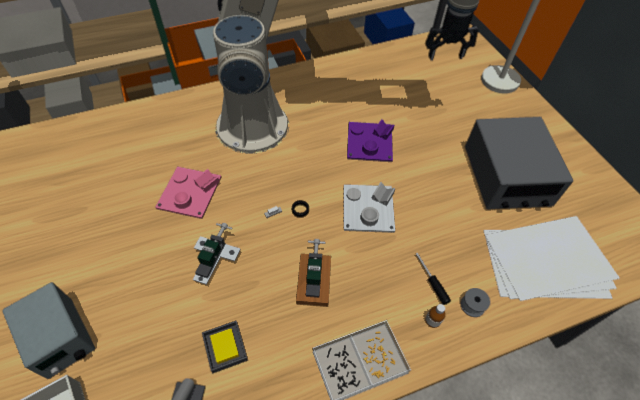

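The top view shows two green vises and three seat plates.
- **Vises:** the one at (345,120) is on a brown block, so it stays. The one at (440,185) is on a T plate, crossbar pads at (421,178) and (450,201), so it is the target.
- **Seat plates:** the bare aluminium one at (248,186) is the nest. The purple one (196,283) and the pink one (448,289) are look-alikes.

I'll confirm in one enlarged crop.

```bash
cat > h.py <<'E'
import numpy as np,cv2
def ray(f,uv,pose=None):
    K=f['camera_matrix'];x=(np.array(uv,float)-K[:2,2])/[K[0,0],K[1,1]]
    r=np.linalg.norm(x);ru=r
    for _ in range(20): ru=r/(1+f['k1']*ru*ru)
    d=np.array([*(x*ru/max(r,1e-9)),1])
    if 'rvec' in f:
        R=cv2.Rodrigues(np.array(f['rvec'],float))[0];return -R.T@np.array(f['tvec'],float).ravel(),R.T@d
    T=pose@np.array(f['T_tool_cam']);return T[:3,3],T[:3,:3]@d
def toolT(s):
    from scipy.spatial.transform import Rotation as Ro
    T=np.eye(4);T[:3,:3]=Ro.from_euler('xyz',s['tcp_rot']).as_matrix();T[:3,3]=s['eef_pos'];return T
def at(f,uv,z,pose=None):
    o,d=ray(f,uv,pose);return o+d*(z-o[2])/d[2]
E
python3 - <<'E'
import pickle,cv2,numpy as np
from h import *
d=pickle.load(open('f0.pkl','rb'));p=d['top']['pixels']
a=cv2.resize(p[130:240,200:300],None,fx=4,fy=4,interpolation=2);b=cv2.resize(p[130:240,395:495],None,fx=4,fy=4,interpolation=2)
cv2.imwrite('pics/c1.png',np.hstack([a,b]))
E
```

```text
(no output)
```

View pics/c1.png

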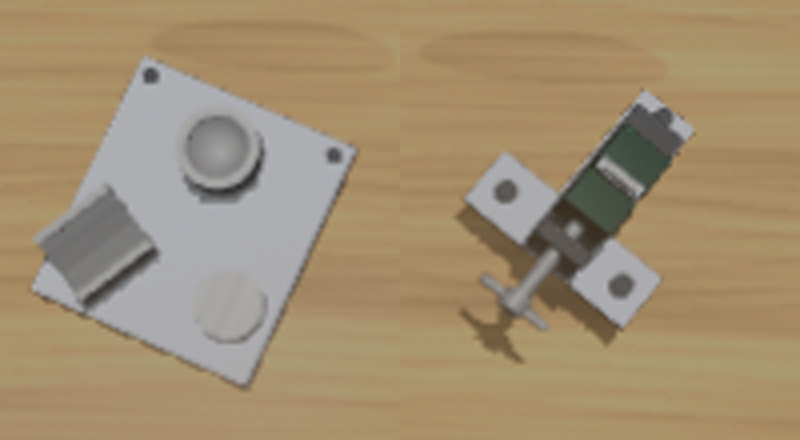

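The crop confirms both. Left is the aluminium nest with its cup at (220,148), vee at (97,246) and pad at (230,305). Right is the T-plate vise with foot bolts at (506,191) and (621,286), stem end at (645,90)–(694,130) and jaw seam at about (622,176).

Run:
```python
import pickle
from h import *
d=pickle.load(open('f0.pkl','rb'));f=d['top']
def P(x,y,z,ox): return at(f,[ox+(x+.5)/4-.5,130+(y+.5)/4-.5],z)[:2]
def fit(m,w):
    m=np.array(m,float);w=np.array(w);a=m-m.mean(0);b=w-w.mean(0)
    t=np.arctan2((a[:,0]*b[:,1]-a[:,1]*b[:,0]).sum(),(a*b).sum())
    R=np.array([[np.cos(t),-np.sin(t)],[np.sin(t),np.cos(t)]]);o=w.mean(0)-R@m.mean(0)
    print('o',o.round(1),'yaw',t.round(4),'res',(w-(m@R.T+o)).round(1).tolist());return o,t
no,nt=fit([(50,0),(-35,-45),(-35,45)],[P(220,148,37,200),P(230,305,21,200),P(97,246,35,200)])
c=np.array([P(x,y,12,200) for x,y in[(143,57),(357,150),(247,387),(32,290)]])
print('plate',c.mean(0),np.linalg.norm(np.diff(c,axis=0),axis=1))
o,t=fit([(-35,45),(-35,-45),(72,17),(72,-17)],[P(506,191,32,-5+300),P(621,286,32,295),P(645,90,32,295),P(694,130,32,295)])
print('seam top',P(622,176,82,295))
```

```text
o [453.3 232.9] yaw -0.3905 res [[0.2, -0.3], [0.5, 1.0], [-0.7, -0.7]]
plate [459.08994775 231.58922554] [149.98264594 163.62309915 149.06196948]
o [ 479.  -253.6] yaw -0.6881 res [[0.6, -0.3], [0.0, -0.5], [1.3, 2.2], [-2.0, -1.4]]
seam top [ 481.35370404 -256.22668296]
```

```bash
python3 -m jog '[{"spin":0.103},{"spin":0.103},{"spin":0.103},{"spin":0.102},{"x":-3,"y":-0.7},{"x":-3,"y":-0.7},{"x":-3,"y":-0.7},{"x":-3,"y":-0.7},{"x":-3,"y":-0.7},{"x":-3,"y":-0.7},{"x":-3,"y":-0.7},{"x":-3,"y":-0.7},{"x":-3,"y":-0.7},{"x":-3,"y":-0.7},{"x":-3,"y":-0.7},{"x":-3,"y":-0.7},{"x":-3,"y":-0.7},{"x":-3,"y":-0.7},{"x":-3,"y":-0.7},{"x":0}]'
python3 - <<'E'
from rig import *
import cv2,pickle
s=sense();w=grab_frame('wrist');pickle.dump((s,w),open('f1.pkl','wb'));cv2.imwrite('pics/w1.png',w['pixels']);print(s['eef_pos'],s['tcp_rot'],s['clock'])
E
```

```text
[170.69905006 600.87192135 230.74565538] [-3.14055537e+00 -1.86184741e-05  2.86477569e+00] 0.15schema error: expected keys x, y, z, spin, grip
```

View pics/w1.png

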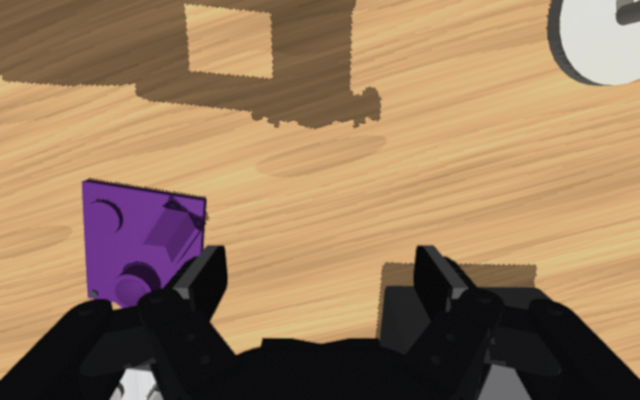

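The picture shows only the purple look-alike (near 145,240), because the move was refused: every key is required in each row.

```bash
python3 -m jog '[{"x":0,"y":0,"z":0,"spin":0.103,"grip":0},{"x":0,"y":0,"z":0,"spin":0.103,"grip":0},{"x":0,"y":0,"z":0,"spin":0.103,"grip":0},{"x":0,"y":0,"z":0,"spin":0.102,"grip":0},{"x":-3,"y":-0.7,"z":0,"spin":0,"grip":0},{"x":-3,"y":-0.7,"z":0,"spin":0,"grip":0},{"x":-3,"y":-0.7,"z":0,"spin":0,"grip":0},{"x":-3,"y":-0.7,"z":0,"spin":0,"grip":0},{"x":-3,"y":-0.7,"z":0,"spin":0,"grip":0},{"x":-3,"y":-0.7,"z":0,"spin":0,"grip":0},{"x":-3,"y":-0.7,"z":0,"spin":0,"grip":0},{"x":-3,"y":-0.7,"z":0,"spin":0,"grip":0},{"x":-3,"y":-0.7,"z":0,"spin":0,"grip":0},{"x":-3,"y":-0.7,"z":0,"spin":0,"grip":0},{"x":-3,"y":-0.7,"z":0,"spin":0,"grip":0},{"x":-3,"y":-0.7,"z":0,"spin":0,"grip":0},{"x":-3,"y":-0.7,"z":0,"spin":0,"grip":0},{"x":-3,"y":-0.7,"z":0,"spin":0,"grip":0},{"x":-3,"y":-0.7,"z":0,"spin":0,"grip":0},{"x":0,"y":0,"z":0,"spin":0,"grip":0}]'
python3 - <<'E'
from rig import *
import cv2,pickle
s=sense();w=grab_frame('wrist');pickle.dump((s,w),open('f1.pkl','wb'));cv2.imwrite('pics/w2.png',w['pixels']);print(s['eef_pos'],s['tcp_rot'],s['clock'])
E
```

```text
clock: 1.87
eef_pos: [454.3, 231.0, 231.3]
tcp_rot: [-3.141, 0.002, 2.451]
contact_force: [-0.2, -0.4, -0.0]
opening: 0.997
grasp_force: 0.0
[454.31815715 231.01551438 231.33158414] [-3.14145487e+00  1.80520261e-03  2.45133927e+00] 1.8667
```

View pics/w2.png

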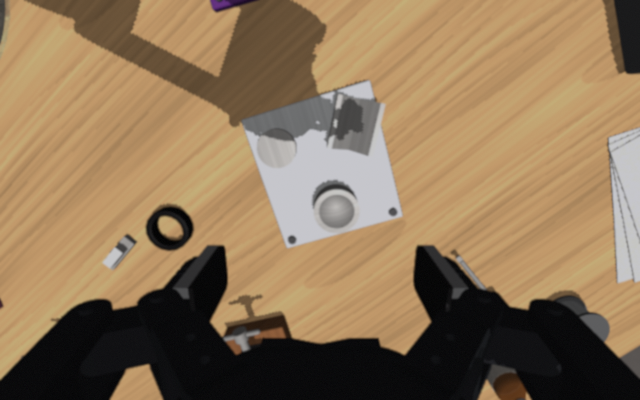

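The nest is in view: cup rim centre (336,209), pad (277,148), plate corners (242,121), (371,80), (402,216), (288,248). I'll compare these with the top-camera estimate and move on to the vise.

```bash
python3 - <<'E'
import pickle
from h import *
s,w=pickle.load(open('f1.pkl','rb'));T=toolT(s)
c=np.array([at(w,p,12,T)[:2] for p in[(242,121),(371,80),(402,216),(288,248)]])
print(c.mean(0),np.linalg.norm(np.diff(c,axis=0),axis=1),'yaws',[np.arctan2(*(c[a]-c[b])[::-1]) for a,b in((2,1),(3,0))])
k=at(w,(336,209),37,T)[:2];p=at(w,(277,148),21,T)[:2];print('cone',k,'pad',p)
t=-.3905;R=np.array([[np.cos(t),-np.sin(t)],[np.sin(t),np.cos(t)]]);print('home from cone,pad',k-R@[50,0],p-R@[-35,-45],np.linalg.norm(k-p))
E
python3 -m jog '[{"x":-1.935,"y":-2.11,"z":0,"spin":0,"grip":0},{"x":-1.935,"y":-2.11,"z":0,"spin":0,"grip":0},{"x":-1.935,"y":-2.11,"z":0,"spin":0,"grip":0},{"x":-1.935,"y":-2.11,"z":0,"spin":0,"grip":0},{"x":-1.935,"y":-2.11,"z":0,"spin":0,"grip":0},{"x":-1.935,"y":-2.11,"z":0,"spin":0,"grip":0},{"x":-1.935,"y":-2.11,"z":0,"spin":0,"grip":0},{"x":-1.935,"y":-2.11,"z":0,"spin":0,"grip":0},{"x":-1.935,"y":-2.11,"z":0,"spin":0,"grip":0},{"x":-1.935,"y":-2.11,"z":0,"spin":0,"grip":0},{"x":-1.935,"y":-2.11,"z":0,"spin":0,"grip":0},{"x":-1.935,"y":-2.11,"z":0,"spin":0,"grip":0},{"x":-1.935,"y":-2.11,"z":0,"spin":0,"grip":0},{"x":-1.935,"y":-2.11,"z":0,"spin":0,"grip":0},{"x":-1.935,"y":-2.11,"z":0,"spin":0,"grip":0},{"x":-1.935,"y":-2.11,"z":0,"spin":0,"grip":0},{"x":-1.935,"y":-2.11,"z":0,"spin":0,"grip":0},{"x":0,"y":0,"z":0,"spin":0,"grip":0}]'
python3 - <<'E'
from rig import *
import cv2,pickle
s=sense();w=grab_frame('wrist');pickle.dump((s,w),open('f2.pkl','wb'));cv2.imwrite('pics/w3.png',cv2.resize(w['pixels'][30:280,170:470],None,fx=2,fy=2,interpolation=2));print(s['eef_pos'],s['tcp_rot'],s['clock'])
E
```

```text
[463.87689025 232.6904613 ] [148.72447042 162.17439943 145.86546918] yaws [np.float64(-0.4124099169029234), np.float64(-0.3947799331362785)]
cone [501.03457471 216.32436663] pad [408.19018448 207.70197945]
home from cone,pad [454.79863221 235.35690774] [457.68463122 235.99154893] 93.24390788910696
clock: 3.42
eef_pos: [479.0, -254.8, 231.3]
tcp_rot: [-3.141, 0.002, 2.452]
contact_force: [-0.2, 0.8, 0.1]
opening: 1.002
grasp_force: 0.0
[ 478.99645877 -254.76325731  231.32177846] [-3.14086874e+00  1.73343625e-03  2.45229890e+00] 3.4167
```

View pics/w3.png

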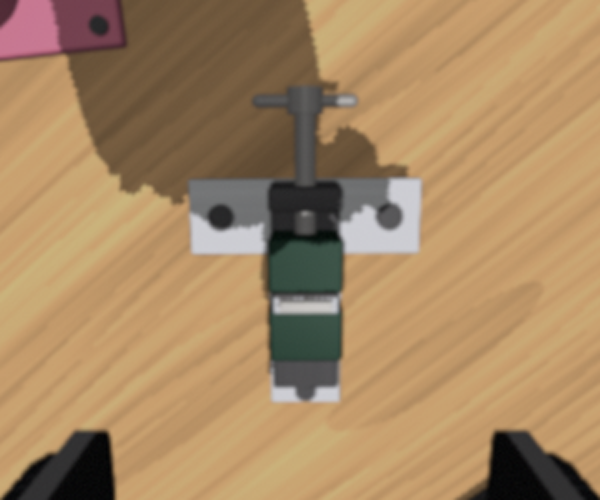

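The vise is square to the gripper: bolts (221,217) and (389,216), jaw seam about (305,303), stem end (272..340,402), all in crop pixels.

Run:
```python
import pickle
from h import *
s,w=pickle.load(open('f2.pkl','rb'));T=toolT(s)
P=lambda x,y,z:at(w,[170+(x+.5)/2-.5,30+(y+.5)/2-.5],z,T)[:2]
m=np.array([(-35,45),(-35,-45),(72,17),(72,-17)],float)
# +y side: left of x (image down)= image right
W=np.array([P(389,216,32),P(221,217,32),P(340,402,32),P(272,402,32)])
a=m-m.mean(0);b=W-W.mean(0);t=np.arctan2((a[:,0]*b[:,1]-a[:,1]*b[:,0]).sum(),(a*b).sum())
R=np.array([[np.cos(t),-np.sin(t)],[np.sin(t),np.cos(t)]]);o=W.mean(0)-R@m.mean(0)
print('vise',o,t,(W-(m@R.T+o)).round(1).tolist());j=[P(268,262,82),P(342,262,82),P(270,330,82),P(341,330,82)];print('jaws mid',np.mean(j,axis=0),np.linalg.norm(j[1]-j[0]),'seam',P(306,304,85))
d=np.array([*o,0])-T[:3,3];print('tool shift',T[:3,:3].T@[d[0],d[1],0],'dyaw',t+np.pi-s['tcp_rot'][2])
```

```text
vise [ 482.37460345 -253.61457762] -0.682226114665215 [[0.1, -0.3], [0.2, -0.0], [1.7, 2.2], [-2.0, -1.9]]
jaws mid [ 480.14344752 -252.29340085] 34.37534958627818 seam [ 482.59624999 -253.88031719]
tool shift [-1.87634434e+00  3.03490648e+00  1.05552612e-03] dyaw 0.007067635776927705
```

```bash
python3 -m jog '[{"x":-0.15,"y":0.25,"z":2.2,"spin":-0.006,"grip":0},{"x":0,"y":0,"z":2.2,"spin":0,"grip":0},{"x":0,"y":0,"z":2.2,"spin":0,"grip":0},{"x":0,"y":0,"z":2.2,"spin":0,"grip":0},{"x":0,"y":0,"z":2.2,"spin":0,"grip":0},{"x":0,"y":0,"z":2.2,"spin":0,"grip":0},{"x":0,"y":0,"z":2.2,"spin":0,"grip":0},{"x":0,"y":0,"z":2.2,"spin":0,"grip":0},{"x":0,"y":0,"z":1.3,"spin":0,"grip":0},{"x":0,"y":0,"z":0,"spin":0,"grip":0},{"x":0,"y":0,"z":0,"spin":0,"grip":0.3},{"x":0,"y":0,"z":0,"spin":0,"grip":0.5},{"x":0,"y":0,"z":0,"spin":0,"grip":0.7},{"x":0,"y":0,"z":0,"spin":0,"grip":0.8},{"x":0,"y":0,"z":0,"spin":0,"grip":1},{"x":0,"y":0,"z":0,"spin":0,"grip":1},{"x":0,"y":0,"z":0,"spin":0,"grip":1},{"x":0,"y":0,"z":0,"spin":0,"grip":1}]' 80
```

```text
clock: 4.97
eef_pos: [482.0, -250.9, 43.7]
tcp_rot: [3.141, 0.002, 2.46]
contact_force: [-0.0, 2.1, 5.9]
opening: 0.41
grasp_force: 79.0
```

```bash
python3 -m jog '[{"x":0,"y":0,"z":-0.5,"spin":0,"grip":1},{"x":0,"y":0,"z":-1,"spin":0,"grip":1},{"x":0,"y":0,"z":-1.5,"spin":0,"grip":1},{"x":0,"y":0,"z":-1.5,"spin":0,"grip":1},{"x":0,"y":0,"z":-1.5,"spin":0,"grip":1},{"x":0,"y":0,"z":-1.5,"spin":0,"grip":1},{"x":0,"y":0,"z":-1.5,"spin":0,"grip":1},{"x":0,"y":0,"z":-1,"spin":0,"grip":1},{"x":0,"y":0,"z":0,"spin":0,"grip":1},{"x":0,"y":0,"z":0,"spin":0,"grip":1}]'
python3 - <<'E'
from rig import *
import cv2,pickle
s=sense();w=grab_frame('wrist');pickle.dump((s,w),open('f3.pkl','wb'));cv2.imwrite('pics/w4.png',w['pixels'])
E
```

```text
clock: 5.8
eef_pos: [481.0, -250.6, 142.7]
tcp_rot: [3.141, 0.001, 2.46]
contact_force: [-0.3, 0.5, -8.1]
opening: 0.408
grasp_force: 81.1
```

View pics/w4.png

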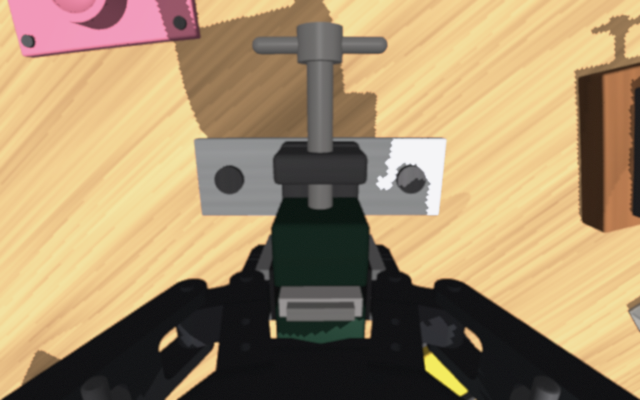

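The vise is held squarely: bolts (229,180) and (411,179), crossbar level in the image. Next I'll work out where it sits in the hand and the shift to the nest.

Run:
```python
import pickle
from h import *
s,w=pickle.load(open('f3.pkl','rb'));T=toolT(s)
z=32+s['eef_pos'][2]-43.7
r=np.array(at(w,(411,179),z,T));l=np.array(at(w,(229,180),z,T));print('bolt dist',np.linalg.norm(r-l))
q=[T[:3,:3].T@(p-T[:3,3]) for p in(r,l)];print(q)
yv=(r-l)[:2];t=np.arctan2(-yv[0],yv[1]);o=(r+l)[:2]/2+35*np.array([np.cos(t),np.sin(t)])
print('vise',o,t,'tcp',s['eef_pos'],s['tcp_rot'][2]-np.pi)
h=np.array([455,234.5]);th=-.395
# spin then shift
yaw=s['tcp_rot'][2];dy=th-t;off=o-s['eef_pos'][:2];c,sn=np.cos(dy),np.sin(dy);off2=np.array([[c,-sn],[sn,c]])@off
tgt=h-off2;d=tgt-s['eef_pos'][:2]
x=np.array([np.cos(yaw),np.sin(yaw)]);y=np.array([np.sin(yaw),-np.cos(yaw)])
print('tcp target',tgt,'before-spin shift',d@x,d@y,'spin',-dy)
```

```text
bolt dist 90.84964248884405
[array([32.18433062, 45.86681481, 11.68053912]), array([ 31.65579783, -44.98128864,  11.66338398])]
vise [ 483.85251498 -252.08365873] -0.6761286952955621 tcp [ 481.04503532 -250.63981539  142.67569485] -0.6819463953851437
tcp target [451.90215364 235.10825449] before-spin shift 328.79458039408763 358.74032231094975 spin -0.28112869529556206
```

```bash
python3 -m jog '[{"x":0.9,"y":1,"z":0,"spin":0,"grip":1},{"x":1.88,"y":2.05,"z":0,"spin":0,"grip":1},{"x":1.88,"y":2.05,"z":0,"spin":0,"grip":1},{"x":1.88,"y":2.05,"z":0,"spin":0,"grip":1},{"x":1.88,"y":2.05,"z":0,"spin":0,"grip":1},{"x":1.88,"y":2.05,"z":0,"spin":0,"grip":1},{"x":1.88,"y":2.05,"z":0,"spin":0,"grip":1},{"x":1.88,"y":2.05,"z":0,"spin":0,"grip":1},{"x":1.88,"y":2.05,"z":0,"spin":0,"grip":1},{"x":1.88,"y":2.05,"z":0,"spin":0,"grip":1},{"x":1.88,"y":2.05,"z":0,"spin":0,"grip":1},{"x":1.88,"y":2.05,"z":0,"spin":0,"grip":1},{"x":1.88,"y":2.05,"z":0,"spin":0,"grip":1},{"x":1.88,"y":2.05,"z":0,"spin":0,"grip":1},{"x":1.88,"y":2.05,"z":0,"spin":0,"grip":1},{"x":1.88,"y":2.05,"z":0,"spin":0,"grip":1},{"x":1.88,"y":2.05,"z":0,"spin":0,"grip":1},{"x":1.88,"y":2.07,"z":0,"spin":0,"grip":1},{"x":0,"y":0,"z":0,"spin":0,"grip":1}]' 80
python3 -m jog '[{"x":0,"y":0,"z":0,"spin":-0.09,"grip":1},{"x":0,"y":0,"z":0,"spin":-0.1,"grip":1},{"x":0,"y":0,"z":0,"spin":-0.09,"grip":1},{"x":0,"y":0,"z":0,"spin":0,"grip":1},{"x":0,"y":0,"z":0,"spin":0,"grip":1}]'
python3 - <<'E'
from rig import *
import cv2,pickle
s=sense();w=grab_frame('wrist');sc=grab_frame('scene');pickle.dump((s,w,sc),open('f4.pkl','wb'))
cv2.imwrite('pics/w5.png',w['pixels'])
E
```

```text
clock: 7.43
eef_pos: [451.3, 239.4, 141.6]
tcp_rot: [3.14, -0.001, 2.462]
contact_force: [0.7, 0.6, -7.1]
opening: 0.412
grasp_force: 82.4
clock: 7.85
eef_pos: [451.1, 234.9, 141.5]
tcp_rot: [-3.14, -0.001, 2.737]
contact_force: [-0.2, 0.3, -8.0]
opening: 0.412
grasp_force: 82.2
```

View pics/w5.png

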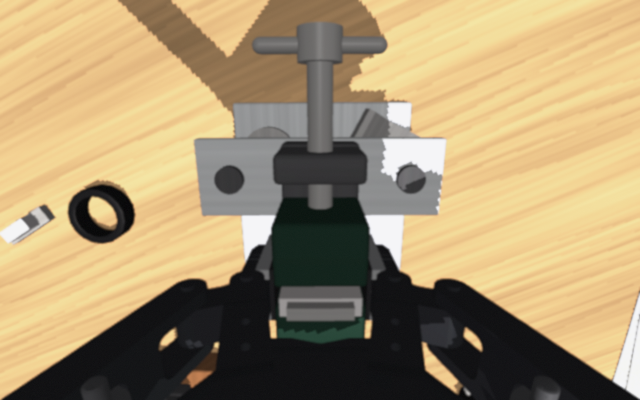

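The vise has not moved in the hand. The nest's rear edge, (234,104)–(411,103), is parallel to the crossbar. Next I'll check the lateral centring.

Run:
```python
import pickle
from h import *
s,w,_=pickle.load(open('f4.pkl','rb'));T=toolT(s)
f=lambda p,z:(T[:3,:3].T@(at(w,p,z,T)-T[:3,3]))
z=32+s['eef_pos'][2]-43.7
b=[f(p,z) for p in((229,180),(411,179))];e=[f(p,12) for p in((234,104),(411,103))];g=[f(p,12) for p in((243,240),(403,240))]
print('bolts',np.round(b,1).tolist(),'edge',np.round(e,1).tolist(),'sides y',g[0][1],g[1][1])
yaw=s['tcp_rot'][2]
off=np.mean(b,axis=0)[:2]-[35,0]  # vise centre in tool xy
R=T[:2,:2];print('vise est',s['eef_pos'][:2]+R@off)
```

```text
bolts [[31.5, -45.5, 11.8], [32.1, 45.4, 11.7]] edge [[68.3, -71.3, 129.6], [69.2, 75.4, 129.4]] sides y -71.78096443789201 77.43127401859672
vise est [453.97593007 233.60452548]
```

```bash
python3 -m jog '[{"x":-0.08,"y":0.2,"z":1,"spin":0,"grip":1},{"x":0,"y":0,"z":1.2,"spin":0,"grip":1},{"x":0,"y":0,"z":1.2,"spin":0,"grip":1},{"x":0,"y":0,"z":1.2,"spin":0,"grip":1},{"x":0,"y":0,"z":1,"spin":0,"grip":1},{"x":0,"y":0,"z":0.7,"spin":0,"grip":1},{"x":0,"y":0,"z":0.4,"spin":0,"grip":1},{"x":0,"y":0,"z":0.3,"spin":0,"grip":1},{"x":0,"y":0,"z":0.2,"spin":0,"grip":1},{"x":0,"y":0,"z":0,"spin":0,"grip":1},{"x":0,"y":0,"z":0,"spin":0,"grip":1}]'
```

```text
clock: 8.87
eef_pos: [453.7, 236.7, 70.6]
tcp_rot: [3.141, 0.0, 2.74]
contact_force: [0.4, -0.2, -7.5]
opening: 0.413
grasp_force: 82.4
```

```bash
python3 -m jog '[{"x":0,"y":0,"z":0.1,"spin":0,"grip":1},{"x":0,"y":0,"z":0.1,"spin":0,"grip":1},{"x":0,"y":0,"z":0.1,"spin":0,"grip":1},{"x":0,"y":0,"z":0,"spin":0,"grip":1},{"x":0,"y":0,"z":0,"spin":0,"grip":1}]'
```

```text
clock: 9.28
eef_pos: [453.4, 236.5, 67.3]
tcp_rot: [3.142, -0.0, 2.74]
contact_force: [0.3, 0.5, -6.7]
opening: 0.412
grasp_force: 82.4
```

```bash
python3 -m jog '[{"x":0,"y":0,"z":0.1,"spin":0,"grip":1},{"x":0,"y":0,"z":0,"spin":0,"grip":1},{"x":0,"y":0,"z":0,"spin":0,"grip":1}]'; python3 -m jog '[{"x":0,"y":0,"z":0.1,"spin":0,"grip":1},{"x":0,"y":0,"z":0,"spin":0,"grip":1},{"x":0,"y":0,"z":0,"spin":0,"grip":1}]'
```

```text
clock: 9.53
eef_pos: [453.8, 236.5, 66.4]
tcp_rot: [3.141, 0.001, 2.74]
contact_force: [1.3, -1.7, -7.4]
opening: 0.412
grasp_force: 82.5
clock: 9.78
eef_pos: [454.1, 236.4, 65.5]
tcp_rot: [3.141, 0.001, 2.74]
contact_force: [2.7, -4.0, -4.3]
opening: 0.415
grasp_force: 82.9
```

Contact has begun, at about the right height. I'll yield toward the side force and go down one more millimetre.

```bash
python3 -m jog '[{"x":-0.1,"y":-0.06,"z":0,"spin":0,"grip":1},{"x":0,"y":0,"z":0.1,"spin":0,"grip":1},{"x":0,"y":0,"z":0,"spin":0,"grip":1},{"x":0,"y":0,"z":0,"spin":0,"grip":1}]'
```

```text
clock: 10.12
eef_pos: [454.7, 235.6, 64.7]
tcp_rot: [3.141, 0.001, 2.74]
contact_force: [1.8, -4.9, 2.0]
opening: 0.409
grasp_force: 83.6
```

The seats now carry the weight, so I'll release gradually.

```bash
python3 -m jog '[{"x":0,"y":0,"z":0,"spin":0,"grip":1},{"x":0,"y":0,"z":0,"spin":0,"grip":1},{"x":0,"y":0,"z":0,"spin":0,"grip":0.58},{"x":0,"y":0,"z":0,"spin":0,"grip":0.55},{"x":0,"y":0,"z":0,"spin":0,"grip":0.5},{"x":0,"y":0,"z":0,"spin":0,"grip":0.4},{"x":0,"y":0,"z":0,"spin":0,"grip":0.2},{"x":0,"y":0,"z":0,"spin":0,"grip":0},{"x":0,"y":0,"z":0,"spin":0,"grip":0},{"x":0,"y":0,"z":0,"spin":0,"grip":0},{"x":0,"y":0,"z":0,"spin":0,"grip":0}]' 20
python3 -m jog '[{"x":0,"y":0,"z":-1,"spin":0,"grip":0},{"x":0,"y":0,"z":-2,"spin":0,"grip":0},{"x":0,"y":0,"z":-2.5,"spin":0,"grip":0},{"x":0,"y":0,"z":-2.5,"spin":0,"grip":0},{"x":0,"y":0,"z":-2.5,"spin":0,"grip":0},{"x":0,"y":0,"z":-2.5,"spin":0,"grip":0},{"x":0,"y":0,"z":-2.5,"spin":0,"grip":0},{"x":0,"y":0,"z":-1,"spin":0,"grip":0},{"x":0,"y":0,"z":0,"spin":0,"grip":0},{"x":0,"y":0,"z":0,"spin":0,"grip":0}]'
python3 - <<'E'
from rig import *
import cv2,pickle,numpy as np
s=sense();w=grab_frame('wrist');sc=grab_frame('scene');pickle.dump((s,w,sc),open('f5.pkl','wb'))
a=cv2.resize(w['pixels'][30:280,170:470],(480,400),interpolation=2);b=cv2.resize(sc['pixels'][160:260,330:410],(320,400),interpolation=2)
cv2.imwrite('pics/w6.png',np.hstack([a,b]))
E
```

```text
clock: 11.03
eef_pos: [454.1, 235.6, 64.3]
tcp_rot: [-3.142, -0.0, 2.74]
contact_force: [0.6, -0.6, 0.1]
opening: 1.0
grasp_force: 0.0
clock: 11.87
eef_pos: [454.1, 235.5, 229.3]
tcp_rot: [3.141, 0.0, 2.74]
contact_force: [1.1, -0.1, -0.4]
opening: 1.0
grasp_force: 0.0
```

View pics/w6.png

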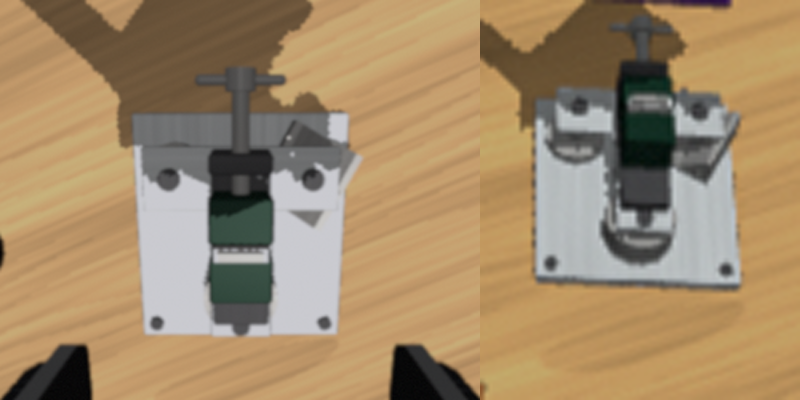

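The vise stands on the nest, aligned, with its stem over the cup and its bolts at (169,180) and (313,180). A quick numeric check follows.

Run:
```python
import pickle
from h import *
s,w,_=pickle.load(open('f5.pkl','rb'));T=toolT(s)
P=lambda x,y,z:at(w,[170+(x+.5)/1.6-.5,30+(y+.5)/1.6-.5],z,T)[:2]
m=np.array([(-35,45),(-35,-45),(72,17),(72,-17)],float)
W=np.array([P(313,180,53),P(169,180,53),P(271,335,53),P(212,335,53)])
a=m-m.mean(0);b=W-W.mean(0);t=np.arctan2((a[:,0]*b[:,1]-a[:,1]*b[:,0]).sum(),(a*b).sum())
R=np.array([[np.cos(t),-np.sin(t)],[np.sin(t),np.cos(t)]]);o=W.mean(0)-R@m.mean(0)
print('vise',o,t,(W-(m@R.T+o)).round(1).tolist(),'seam',P(241,255,103),'bolts',np.linalg.norm(W[0]-W[1]),'len',np.linalg.norm(W[:2].mean(0)-W[2:].mean(0)))
```

```text
vise [456.94599764 235.0722826 ] -0.39904320279731986 [[1.0, -0.5], [0.8, -0.4], [0.4, 3.3], [-2.2, -2.4]] seam [457.88258922 234.42350035] bolts 90.02052597990911 len 105.00988874446091
```

```bash
python3 -c "
from rig import *
print(sign_off())"
```

```text
the job is handed in; nothing more can be done
None
```

The ball-footed vise is released on the aluminium seat plate, within about 2 mm and 0.01 rad of home by the wrist camera, with the bolt spacing fitting home height. The arm stayed clear of the block vise, and I handed the job in at about 12 s; no verdict came back.

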